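Fill the peg crock for the washing line

ROBOT

A 7-joint arm with a two-finger parallel gripper is mounted at the origin on the work surface. World frame = base frame: x ahead of the robot, y to its left, z up, the work surface at z = 0. Lengths are in m, angles in rad, forces in N, time in s.
With the tool pointing down it reaches from about 0.425 to 0.95 m from the base axis. Payload 16.7 kg.
Tool frame: the origin (TCP) lies between the finger pads; the fingertips stand 25 mm ahead of it and the grasp point (between the pads) lies 6 mm ahead of it; z points along the fingers, y is the line along which they close (so a half turn about z gives the same grasp; the last joint's range is limited). The gripper opens to 94 mm and grips with 3 to 60 N. Pads are 16 mm wide; open, the fingers measure 119 mm over their backs; the gripper's body (75 mm by 177 mm) begins 78 mm behind the grasp point.
Start: joints at [1.091, 0.426, 0.074, 1.606, -0.034, 1.111, -0.067], TCP at [0.219, -0.639, 0.23] pointing down, gripper open.
Joint ranges: [-2.85, 2.85], [-0.5, 2.14], [-1.23, 1.37], [0.21, 2.46], [-1.02, 4.16], [0.16, 2.05], [-2.73, 2.73]. Speed limits (rad/s): [1.89, 1.89, 2.39, 2.39, 3.01, 3.01, 3.01].

INTERFACE

Orientations are given as a unit quaternion [x, y, z, w].
In Python, from workcell import * gives the robot as it stands. The module is installed in compiled form; this text tells all that it offers. Calls block until the motion is done:
- move_ptp(position, orientation): joint-space move of the TCP to a pose.
- line_to(position, orientation=None, velocity=0.15, f_stop=None): straight line of the TCP; orientation=None keeps the orientation; velocity is the mean speed in m/s. With f_stop (N) it stops when the force on the tool has changed by that much, and returns True; else False.
- move_j(angles): joint-space move.
- grip(opening, strength=None): finger opening in m; strength is the grip in N (None keeps the last); returns when the fingers have stopped.
- pause(seconds).
- solve_ik(position, orientation): joint angles nearest the present ones, or None.
- state(): the state.
- camera(name): name is "scene" or "top" or "wrist"; returns the picture (420x560x3 uint8, red, green, blue); there is no depth.
- get_calibration(name): a dict with "mtx" (3x3 intrinsics, pixels), "cam_to_world" (4x4, takes a point from camera to world coordinates). Camera axes: x right, y up, looking along -z (the intrinsics and any distortion apply to the point x, -y, -z); pixel columns grow to the right and rows downward; lengths in m; the calibration is good to about 2 mm. A picture is of the moment at which its call begins: read the wrist's pose just before it. get_calibration takes no time and is no camera call; for the wrist camera it gives the pose at the moment of the call.
A pose or a line that the arm cannot do raises PlanningError and nothing moves.
- close_job(): hands the job in; it is judged then, once.
Trained networks look in the newest picture that a camera, given by its name, has taken for a name from the list of things; names that differ only in an ending like _2 or _b are one class to them, and where a whole thing is asked for, a point or a joint stands for the part that bears it (a point fixed in the world has none). Each returns a list of dicts, best first, with "score" (0 to 1); they miss things now and then, are a little off and sometimes report something else, mostly with a low value. They report only what shows in the picture. A call takes as long as a camera call. They do not tell look-alikes from the thing itself.
- trace(camera, thing): "mask" (420x560 bool, what is visible of it) and "at" ([column, row] in pixels, amid what is visible of it).
The state is a dict: "time_s": time; "qpos": joint angles; "dq": joint speeds; "joint_efforts": joint torques, N m; "position": TCP position; "tool_rot": TCP orientation; "wrist_force": force on the tool from outside, world axes, zero at the start; "torque": the same for the moment, N m; "gripper_width": finger opening in m; "gripper_force": force on a finger pad.
Only numpy, scipy, OpenCV 4.12 (cv2) and the standard library are available. Lean on these libraries where they do the work, as an engineer would, in place of code of your own. Each camera call takes 0.05 s, during which the arm holds its last target. There are 200 camera calls.

TASK

The washing is ready for the line, so fill the peg crock: lift its loose lid off by the knob and set it down flat on the round cork mat, pull the little chest's drawer right out to its stop, and with the lid aside and the drawer out put every clothes peg, those in the drawer and any lying on the worktop, down into the crock. Then put the lid back squarely on the crock, push the drawer fully shut, and let go; leave everything else where it is.

Things in the scene. Friction and masses are not known exactly. Their poses are not given: they have to be found in the camera images.
- crock: round earthenware crock with two pale bands, 168 mm across outside, 156 mm inside, 78 mm high, floor 6 mm thick, loose on the worktop, 0.95 kg; origin at the centre of its underside, z up
- lid: loose earthenware lid of the crock: a plug 136 mm across and 10 mm deep below a plate 174 mm across and 8 mm thick, then a boss 110 mm across to 24 mm and a knob; 52 mm high in all, about 0.25 kg; origin at the centre of the plug's underside, z up through the knob. Seated, the plug sits 10 mm inside the mouth with the plate on the rim: the lid's origin is then 68 mm above the crock's
- lid_knob (a point): the middle of the lid's knob head, 43 mm above the lid's origin; the head is a disc 32 mm across, from 34 to 52 mm above the lid's origin, with clear space round it above the boss (24 mm)
- mat: round cork mat, fixed, 200 mm across, 6 mm thick; origin at the centre of its underside
- chest: white chest with one drawer, fixed, 220 mm deep (x), 260 mm wide (y), 85 mm high; origin at the centre of its underside; its front looks along its own -x, towards the robot
- chest_drawer0 (a joint): the drawer, m: 0 shut, 0.150 out at its stop; it slides along the chest's -x. Inside it is 175 mm by 218 mm, its floor 22 mm above the worktop; side walls reach 63 mm and the front panel 73 mm above the worktop
- chest_drawer0_handle (a point): middle of the drawer's steel bar handle: a bar 11 mm thick and 120 mm long along the chest's y, 35 mm in front of the drawer's front panel, 47 mm above the worktop
- peg1: wooden spring clothes peg, 96 mm long (own x), 26 mm wide at the middle (y; 22 mm at one end, 30 at the other), 16 mm thick (z); origin at the centre of its underside as it lies flat; None throughout if this peg is absent; starts in the drawer (this one is always there)
- peg2: wooden spring clothes peg, 96 mm long (own x), 26 mm wide at the middle (y; 22 mm at one end, 30 at the other), 16 mm thick (z); origin at the centre of its underside as it lies flat; None throughout if this peg is absent; starts in the drawer
- peg3: wooden spring clothes peg, 96 mm long (own x), 26 mm wide at the middle (y; 22 mm at one end, 30 at the other), 16 mm thick (z); origin at the centre of its underside as it lies flat; None throughout if this peg is absent; starts on the worktop
- peg4: wooden spring clothes peg, 96 mm long (own x), 26 mm wide at the middle (y; 22 mm at one end, 30 at the other), 16 mm thick (z); origin at the centre of its underside as it lies flat; None throughout if this peg is absent; starts on the worktop
- stapler: black metal stapler, 140 by 36 by 48 mm high, long axis x, standing on the chest, a bystander; origin at the centre of its underside
- spinner: blue plastic bead spinner, 80 mm across, 32 mm high, on the chest, a bystander; origin at the centre of its underside
- eggcup: white egg cup holding pins, 50 mm across, 68 mm high, a bystander; origin at the centre of its underside
- jamjar: empty glass jam jar, 68 mm across, 95 mm high, a bystander; origin at the centre of its underside
- mug: white mug, 80 mm across and 90 mm high, handle on its +y side, a bystander; origin at the centre of its underside
- caddy: metal tea caddy, 80 by 110 by 104 mm high, a bystander; origin at the centre of its underside
Mind the look-alikes: they are no part of the job. What is shaped like the peg3 but turquoise or yellow is not meant.

How it is judged:
By the outcome, as a careful person would: the job done as asked, in the order asked, and still so for the second after the job is handed in, with the robot touching nothing.
Of peg2, peg3, peg4 only 1 to 3 are there at a start; the rules pass over those that are not, and their reading is None.
At some moment in a run one of peg3, peg4 may be knocked a few centimetres aside while the robot is not near it.
Once in a run the grip may slacken for a moment while it holds something.
It also fails if it takes over 210 s, if anything falls off the work surface, if the arm or the gripper's body presses on something with over 40 N, if the wrist force passes 120 N, or if a joint passes its speed limit or range.

## Working session

There is one attempt and no reset: what is moved stays moved. The work goes in short steps, each a Python script; the robot and the scene stay as the last script left them, time stands still between calls to the robot, and variables do not carry over. Pictures are saved under pics/ and viewed, at most 14 in all, crops included, and the job is handed in when it is done.

```bash
mkdir -p pics; ls
python3 - <<'E'
from workcell import *
import cv2,numpy as np
s=state();print(s)
for c in("scene","top"):
    im=camera(c);cv2.imwrite(f"pics/{c}0.png",im[:,:,::-1]);k=get_calibration(c);print(c,{a:np.round(b,4).tolist() if not isinstance(b,str) else b for a,b in k.items()})
    for t in["crock","lid","lid_knob","mat","chest","chest_drawer0_handle","peg1","peg3","stapler","spinner","eggcup","jamjar","mug","caddy"]:
        print(t,[(round(d["score"],2),np.round(d["at"]).tolist(),int(d["mask"].sum())) for d in trace(c,t)])
print(state()["time_s"])
E
```

```text
pics
{'time_s': 0.0, 'qpos': array([ 1.09150575,  0.4267121 ,  0.07386104,  1.60657785, -0.03409884,
        1.11080222, -0.06708465]), 'dq': array([-6.91441184e-04, -1.31236120e-03, -1.71601519e-03,  1.25068466e-03,
       -3.66123418e-04, -1.09256452e-05,  4.40426122e-04]), 'joint_efforts': array([-2.11555116e-04, -9.35820365e+01,  3.66610609e+00, -4.54182315e+01,
       -4.89371200e-02,  2.02954392e-02,  1.32236269e-04]), 'position': array([ 0.21843607, -0.63826444,  0.22980205]), 'tool_rot': array([ 9.86437341e-01,  1.64137099e-01, -1.48396601e-04, -6.01912621e-04]), 'wrist_force': array([ 0.1121185 ,  0.31489461, -0.21613023]), 'torque': array([ 0.01587336,  0.00699693, -0.01994326]), 'gripper_force': 0.0, 'gripper_width': 0.09392111390754257}
scene {'mtx': [[425.7455, 0.0, 278.9179], [0.0, 425.7455, 206.7222], [0.0, 0.0, 1.0]], 'cam_to_world': [[-0.7893, -0.3207, 0.5235, 1.3872], [0.6139, -0.422, 0.6671, 1.0825], [0.007, 0.848, 0.53, 0.9136], [0.0, 0.0, 0.0, 1.0]]}
crock [(0.75, [251.0, 177.0], 540), (0.67, [249.0, 161.0], 611)]
lid [(0.32, [246.0, 228.0], 3144)]
lid_knob [(0.8
[... 1042 characters left out ...]
.61, [198.0, 252.0], 2575), (0.42, [400.0, 255.0], 2163)]
chest [(0.87, [285.0, 170.0], 4702)]
chest_drawer0_handle [(0.59, [292.0, 195.0], 1059)]
peg1 [(0.72, [213.0, 198.0], 164), (0.72, [279.0, 277.0], 104), (0.7, [112.0, 239.0], 202), (0.63, [192.0, 166.0], 201), (0.17, [295.0, 194.0], 965)]
peg3 [(0.72, [213.0, 198.0], 164), (0.72, [279.0, 277.0], 104), (0.7, [112.0, 239.0], 202), (0.63, [192.0, 166.0], 201), (0.17, [295.0, 194.0], 965)]
stapler [(0.89, [276.0, 164.0], 404)]
spinner [(0.77, [311.0, 156.0], 438)]
eggcup [(0.79, [439.0, 238.0], 238)]
jamjar [(0.97, [144.0, 234.0], 464), (0.46, [213.0, 198.0], 180)]
mug [(0.55, [441.0, 204.0], 734)]
caddy [(0.95, [149.0, 200.0], 1090)]
1.5
```

Run:
```python
import cv2
a=cv2.imread("pics/top0.png");cv2.imwrite("pics/top0c.png",cv2.resize(a[120:340,80:480],None,fx=2,fy=2,interpolation=cv2.INTER_CUBIC))
a=cv2.imread("pics/scene0.png");cv2.imwrite("pics/scene0c.png",cv2.resize(a[120:340,150:450],None,fx=2.6,fy=2.6,interpolation=cv2.INTER_CUBIC))
```

```text
(no output)
```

View pics/top0c.png

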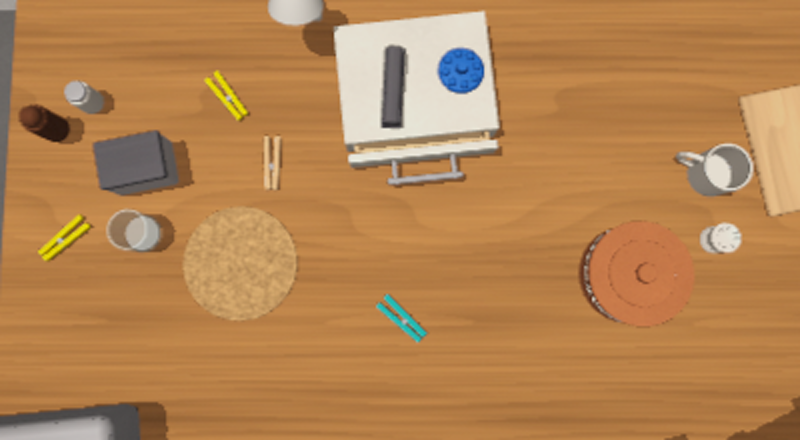

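View pics/scene0c.png

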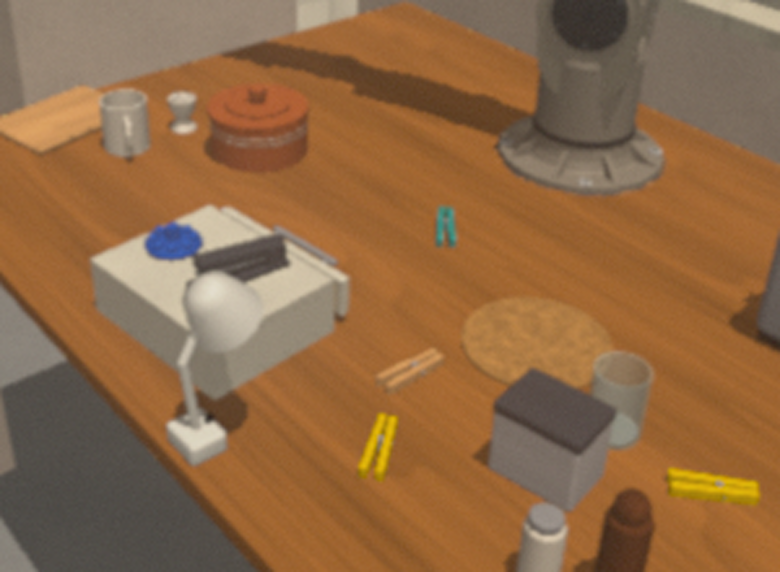

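The top crop shows one natural wooden peg at full-image (216,201). The look-alikes are two yellow pegs, (193,168) and (112,239), and a turquoise one at (280,278). The lidded crock is at (400,256), the mat at (199,251) and the chest at (288,170) with its drawer slightly open. The scene view agrees: the plain peg is at about (307,262).

```bash
cat > h.py <<'E'
from workcell import *
import cv2,numpy as np
from scipy.spatial.transform import Rotation as R
def snap(c,name=None):
    k=get_calibration(c); im=camera(c)
    if name: cv2.imwrite(f"pics/{name}.png",im[:,:,::-1])
    return im,k
def px2w(k,uv,z):
    uv=np.atleast_2d(np.asarray(uv,float));M=np.asarray(k["mtx"]);T=np.asarray(k["cam_to_world"])
    d=np.c_[uv,np.ones(len(uv))]@np.linalg.inv(M).T
    d=d*[1,-1,-1]@T[:3,:3].T;o=T[:3,3]
    return o+d*((z-o[2])/d[:,2])[:,None]
def w2px(k,p):
    p=np.atleast_2d(p);T=np.asarray(k["cam_to_world"]);q=(p-T[:3,3])@T[:3,:3]*[1,-1,-1]
    q=q@np.asarray(k["mtx"]).T;return q[:,:2]/q[:,2:]
def maskw(k,m,z):
    """world outline of a mask on plane z: min-area rect (centre, long axis angle, sizes)"""
    cs,_=cv2.findContours(m.astype(np.uint8),cv2.RETR_EXTERNAL,cv2.CHAIN_APPROX_NONE)
    c=max(cs,key=cv2.contourArea)[:,0]
    w=px2w(k,c,z)[:,:2]
    (cx,cy),(a,b),t=cv2.minAreaRect((w*1000).astype(np.float32))
    if a<b:a,b,t=b,a,t+90
    return np.array([cx,cy])/1000,np.deg2rad((t+90)%180-90),(a/1000,b/1000)
def down(yaw):
    """tool down; closing axis y horizontal at angle yaw (mod pi) in the world"""
    # Rx(pi): y->-y ; rotate about z by yaw-pi/2 -> closing line along yaw
    return (R.from_euler('z',yaw-np.pi/2)*R.from_euler('x',np.pi)).as_quat()
def best(pos,yaw):
    """of the two half-turn-equivalent orientations the one with less joint7 travel"""
    q0=state()["qpos"];c=[]
    for y in(yaw,yaw+np.pi):
        q=solve_ik(pos,down(y))
        if q is not None:c.append((np.abs(np.asarray(q)-q0).max()+ (5 if abs(q[6])>2.5 else 0),y))
    return down(min(c)[1]) if c else None
E
python3 - <<'E'
from h import *
np.set_printoptions(precision=4,suppress=True)
im,k=snap("top")
for t,z in(("lid",.086),("mat",.006),("chest",.085),("chest_drawer0_handle",.047),("peg3",.012),("stapler",.13),("caddy",.1),("jamjar",.09),("eggcup",.06),("mug",.08)):
    for d in trace("top",t):
        if d["score"]>.4: print(t,round(d["score"],2),np.round(d["at"]),*maskw(k,d["mask"],z),"at",px2w(k,d["at"],z)[0,:2])
# knob by sight: crop px 646,272 -> full 403,256
print("knob",px2w(k,[80+646/2,120+272/2],.12))
print("chest corners",px2w(k,np.array([[335,27],[485,12],[498,132],[345,148]])/2+[80,120],.085))
print("handle ends",px2w(k,np.array([[392,182],[463,177]])/2+[80,120],.052))
print("front panel top",px2w(k,np.array([[350,162],[498,149]])/2+[80,120],.073))
print("peg",px2w(k,np.array([[272,162],[272,136],[272,189]])/2+[80,120],.012))
E
```

```text
lid 0.62 [274. 165.] [0.7478 0.0634] -0.00022596921849322337 (0.14227101135253906, 0.040498519897460936) at [0.7432 0.0679]
lid 0.58 [398. 257.] [ 0.4351 -0.3491] -1.568820575695917 (0.1717704620361328, 0.1672736358642578) at [ 0.4342 -0.3418]
mat 0.94 [198. 253.] [0.4548 0.3263] 0.00225881625460495 (0.19471449279785155, 0.19233688354492187) at [0.4481 0.3317]
mat 0.54 [150. 201.] [0.6298 0.5156] -1.3673558532270895 (0.1393326416015625, 0.10324958038330079) at [0.6305 0.5063]
chest 0.8 [285. 168.] [0.7296 0.0184] 0.1156522394538952 (0.2828480224609375, 0.2664438171386719) at [0.7335 0.0296]
chest_drawer0_handle 0.67 [292. 195.] [0.6326 0.0067] -1.4472164975989728 (0.25774365234375, 0.07857306671142578) at [0.6465 0.0036]
chest_drawer0_handle 0.51 [276. 163.] [0.7572 0.0603] -0.06202475547183645 (0.147752685546875, 0.04263560104370117) at [0.759  0.0589]
peg3 0.73 [279. 281.] [0.3575 0.0447] 0.7932072840828603 (0.08937495422363281, 0.02430023765563965) at [0.3528 0.0496]
peg3 0.66 [193. 170.] [0.7473 0.3547] 0.6910098088316147 (0.08946304321289063, 0.024230363845825196) at [0.7422 0.3
[... 647 characters left out ...]
 1.2537493958659442 (0.08686003112792968, 0.06430711364746093) at [0.5035 0.4866]
eggcup 0.51 [436. 242.] [ 0.4959 -0.4917] -1.568736625654299 (0.06450411987304687, 0.04385470962524414) at [ 0.483  -0.4791]
mug 0.56 [440. 203.] [ 0.6103 -0.4836] -1.3606338515434047 (0.12086446380615234, 0.07912551879882812) at [ 0.6142 -0.4925]
knob [[ 0.4353 -0.349   0.12  ]]
chest corners [[ 0.8526  0.1579  0.085 ]
 [ 0.8795 -0.0993  0.085 ]
 [ 0.6704 -0.1186  0.085 ]
 [ 0.6426  0.139   0.085 ]]
handle ends [[ 0.5894  0.0598  0.052 ]
 [ 0.5982 -0.0618  0.052 ]]
front panel top [[ 0.6206  0.131   0.073 ]
 [ 0.6434 -0.1197  0.073 ]]
peg [[0.6297 0.2712 0.012 ]
 [0.6762 0.2721 0.012 ]
 [0.5817 0.2703 0.012 ]]
```

Run:
```python
from h import *
np.set_printoptions(precision=4,suppress=True)
p=[.4353,-.349,.30]
for y in(-.67,-.3,0,.5,1,1.57):
    print(y,[None if (q:=solve_ik(p,down(a))) is None else np.round(q,2) for a in(y,y+np.pi)])
y=np.arctan2(-.349,.4353)
o=best(p,y+np.pi/2);move_ptp(p,o)
im,k=snap("wrist","w1");print(state()["time_s"],np.round(k["cam_to_world"],3))
for t in("lid_knob","lid","crock"):
    for d in trace("wrist",t): print(t,round(d["score"],2),d["at"],d["mask"].sum(),*maskw(k,d["mask"],.086))
im,k=snap("top","top1")
for d in trace("top","peg1"): print(d["score"],d["at"],px2w(k,d["at"],.012))
```

```text
-0.67 [None, array([ 0.7 ,  0.19, -0.16,  1.78,  0.03,  1.18, -0.14])]
-0.3 [array([-0.4 ,  0.36,  1.23,  1.83, -0.36,  1.21, -2.49]), array([ 0.76,  0.19, -0.23,  1.77,  0.05,  1.18,  0.22])]
0 [array([ 0.37,  0.18,  0.22,  1.8 , -0.04,  1.17, -2.54]), array([ 0.81,  0.19, -0.29,  1.77,  0.06,  1.19,  0.5 ])]
0.5 [array([ 0.44,  0.18,  0.14,  1.79, -0.03,  1.17, -2.06]), array([ 0.88,  0.2 , -0.37,  1.77,  0.08,  1.19,  0.99])]
1 [array([ 0.5 ,  0.18,  0.07,  1.79, -0.01,  1.18, -1.57]), array([ 0.95,  0.21, -0.46,  1.76,  0.1 ,  1.19,  1.47])]
1.57 [array([ 0.56,  0.18, -0.  ,  1.79,  0.  ,  1.18, -1.01]), array([ 1.03,  0.22, -0.54,  1.76,  0.12,  1.2 ,  2.02])]
3.475 [[ 0.629 -0.746 -0.221  0.37 ]
 [ 0.778  0.603  0.179 -0.297]
 [-0.    -0.284  0.959  0.454]
 [ 0.     0.     0.     1.   ]]
lid_knob 0.68 [280.7, 185.4] 18270 [ 0.4343 -0.3498] 0.8911604129258196 (0.17205699157714843, 0.17174958801269533)
lid 0.95 [281.8, 182.9] 18219 [ 0.4343 -0.3497] 0.8911604795048469 (0.1719833984375, 0.1717497253417969)
0.67 [280.2, 279.5] [[0.3566 0.0448 0.012 ]]
0.56 [215.4, 202.9] [[0.6229 0.2732 0.012 ]]
0.47 [189.5, 168.0] [[0.7484 0.3679 0.012 ]]
0.45 [112.0, 239.3] [[0.4939 0.6317 0.012 ]]
```

View pics/w1.png

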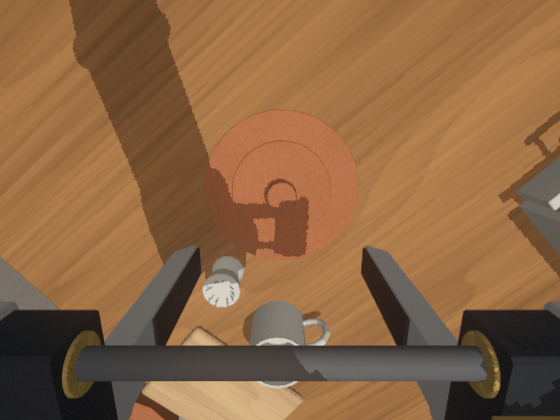

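The wrist view shows the lid disc around (282,185), with the knob at (281,193). The fitted plate measures 172 mm, which matches the 174 mm given. Next I grasp the knob.

Run:
```python
from h import *
np.set_printoptions(precision=4,suppress=True)
c=np.array([.4343,-.3498]);o=state()["tool_rot"]
grip(.07)
line_to([*c,.17],o,.2)
print(line_to([*c,.122],o,.06,f_stop=8))
grip(0,25);s=state();print(s["position"],s["gripper_width"],s["gripper_force"])
line_to([*c,.21],o,.12);s=state();print(s["position"],s["gripper_width"],s["gripper_force"],s["wrist_force"],s["time_s"])
m=np.array([.4545,.3265]);
P=[*m,.21]
for y in np.linspace(-1.5,1.5,7):
    q=solve_ik(P,down(y+np.pi/2)); print(y,None if q is None else np.round(q,2))
```

```text
False
[ 0.4343 -0.3498  0.122 ] 0.03148354862324054 25.00019609928131
[ 0.4339 -0.3496  0.2093] 0.03167001554331785 24.999538958072662 [-0.2151 -0.1986 -2.4015] 7.6167
-1.5 [ 0.16  0.5  -1.17  1.84  0.51  1.15  2.03]
-1.0 [ 0.07  0.43 -1.02  1.84  0.41  1.1   2.61]
-0.5 [-1.63  0.53  1.22  1.93 -0.56  1.09 -2.25]
0.0 [-0.12  0.35 -0.75  1.85  0.27  1.05 -2.55]
0.5 [-0.09  0.36 -0.8   1.85  0.29  1.05 -2.07]
1.0 [-0.03  0.38 -0.88  1.85  0.33  1.07 -1.6 ]
1.5 [ 0.02  0.4  -0.95  1.85  0.37  1.08 -1.14]
```

Run:
```python
from h import *
np.set_printoptions(precision=3,suppress=True)
def go(P):
    q0=state()["qpos"];L=[]
    for y in np.linspace(-3.1,3.1,32):
        q=solve_ik(P,down(y))
        if q is not None: L.append((np.abs(np.asarray(q)-q0).max()+.5*max(0,abs(q[2])-.9),y,q))
    b=min(L,key=lambda t:t[0]);move_ptp(P,down(b[1]));s=state();print(b[1],s["qpos"],s["position"],s["gripper_width"],s["gripper_force"],s["time_s"])
go([.53,-.02,.22]);go([.4545,.3265,.20])
im,k=snap("wrist");t=trace("wrist","lid")
for d in t: print(d["score"],d["at"],maskw(k,d["mask"],.154))
im,k=snap("top","top2")
for n,z in(("mat",.006),("lid",.154),("crock",.078)):
    for d in trace("top",n): print(n,d["score"],d["at"],*maskw(k,d["mask"],z))
```

```text
-1.3 [ 0.591  0.29  -0.789  1.903  0.237  1.045  1.541] [ 0.53  -0.022  0.22 ] 0.03150872438229516 24.999475479125977 8.9083
-0.10000000000000009 [ 0.117  0.477 -1.093  1.851  0.475  1.106  1.886] [0.456 0.325 0.2  ] 0.031317746638692856 24.999429881572723 10.2417
0.62 [277.0, 219.6] (array([0.455, 0.32 ]), np.float64(-0.08987249888441351), (0.18005622863769533, 0.16014277648925782))
mat 0.52 [218.9, 233.3] [0.514 0.265] 0.6281086736240604 (0.10361848449707031, 0.03026223373413086)
lid 0.76 [206.2, 232.4] [0.51  0.279] 1.1115555020994525 (0.08161180877685546, 0.03803285980224609)
crock 0.96 [396.9, 253.9] [ 0.437 -0.34 ] -1.5685258511482185 (0.18280436706542968, 0.16494923400878905)
```

View pics/top2.png

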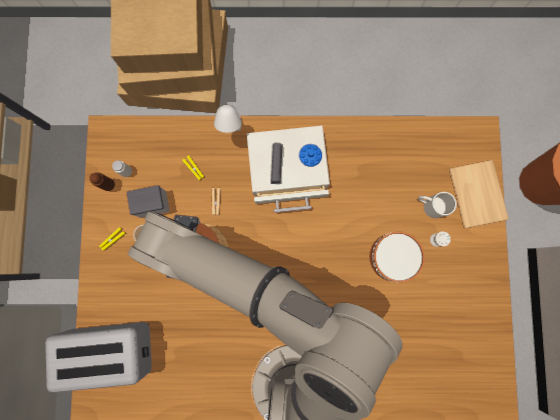

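The picture shows the lid held over the mat, with the crock open at about (398,257). Nothing has been disturbed. I'll set the lid down.

Run:
```python
from h import *
np.set_printoptions(precision=4,suppress=True)
o=state()["tool_rot"]
line_to([.4545,.3265,.09],o,.12)
print(line_to([.4545,.3265,.055],o,.03,f_stop=3));s=state();print(s["position"],s["wrist_force"])
grip(.07);line_to([.4545,.3265,.16],o,.2)
im,k=snap("wrist","w2")
for d in trace("wrist","lid"): print(d["score"],d["at"],maskw(k,d["mask"],.024))
# move away to the handle side, look
P=[.5,.0,.33];move_ptp(P,best(P,.1))
im,k=snap("wrist","w3");print(state()["time_s"],state()["qpos"])
for d in trace("wrist","chest_drawer0_handle"): print(d["score"],d["at"],maskw(k,d["mask"],.05))
im,k=snap("top","top3")
for n,z in(("mat",.006),("lid",.024),("crock",.078)):
    for d in trace("top",n): print(n,d["score"],d["at"],*maskw(k,d["mask"],z))
```

```text
True
[0.4544 0.3264 0.0597] [1.2239 0.4302 1.5596]
0.66 [183.0, 399.6] (array([0.5809, 0.532 ]), np.float64(1.1838342267164212), (0.057551631927490236, 0.025816892623901366))
0.57 [282.1, 200.7] (array([0.4551, 0.3266]), np.float64(0.801250896102254), (0.17227264404296874, 0.16937826538085937))
15.8333 [ 0.4505  0.0981 -0.6165  1.8297  0.0597  1.2331 -0.0815]
0.85 [391.5, 173.5] (array([0.6334, 0.0053]), np.float64(-1.4661100775707014), (0.26429638671875, 0.08206955718994141))
mat 0.64 [214.6, 266.7] [0.454  0.3254] 0.8022130296250723 (0.19921514892578124, 0.19277084350585938)
lid 0.84 [196.9, 251.6] [0.4555 0.3286] 0.017153024227928765 (0.16859226989746093, 0.16576258850097655)
lid 0.61 [283.9, 165.7] [0.7621 0.0178] -1.4665141872989857 (0.27423388671875, 0.26169024658203127)
crock 0.67 [395.3, 253.8] [ 0.4353 -0.3385] -1.5688146192136467 (0.17964358520507812, 0.16160618591308593)
```

View pics/w3.png

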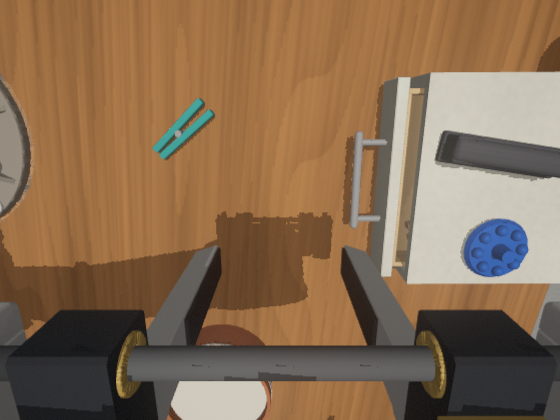

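The lid sits flat and centred on the mat. In the wrist view the handle bar runs from (360,133) to (353,226), and the stapler's front end is at about x=440.

Run:
```python
from h import *
np.set_printoptions(precision=4,suppress=True)
k=get_calibration("wrist")
e=px2w(k,[[360,133],[353,226]],.051);h=e.mean(0)[:2];d=e[0]-e[1];yaw=np.arctan2(-d[0],d[1]);print(e,h,yaw,"stapler",px2w(k,[[443,132],[438,160]],.12))
yaw=.105
ax=np.array([np.cos(yaw),np.sin(yaw)]);ay=np.array([-ax[1],ax[0]])
g=h-.02*ay
o=best([*g,.15],yaw)
grip(.028);move_ptp([*g,.17],o)
print(line_to([*g,.057],o,.06,f_stop=6),state()["position"])
grip(0,40);s=state();print(s["position"],s["gripper_width"],s["gripper_force"],s["wrist_force"])
```

```text
[[ 0.593   0.0673  0.051 ]
 [ 0.6042 -0.0562  0.051 ]] [0.5986 0.0056] 0.08986339488949786 stapler [[0.6641 0.0796 0.12  ]
 [0.6657 0.05   0.12  ]]
False [ 0.6009 -0.0143  0.0573]
[ 0.6008 -0.0143  0.0571] 0.009717769411629268 40.00019609928131 [ 0.1768 -0.2808  1.8484]
```

Run:
```python
from h import *
np.set_printoptions(precision=4,suppress=True)
s=state();p=s["position"];yaw=.1;ax=np.array([np.cos(yaw),np.sin(yaw),0]);o=s["tool_rot"]
r=line_to(p-ax*.165,o,.06,f_stop=20)
s=state();print(r,s["position"],(p-s["position"])@ax,np.cross(ax,p-s["position"])[2],s["gripper_width"],s["wrist_force"],s["time_s"])
```

```text
True [ 0.4689 -0.0282  0.0572] 0.13260211485599965 0.0006840393156388198 0.009896039598762799 [ 4.789   0.2953 -5.3803] 22.1
```

Run:
```python
from h import *
np.set_printoptions(precision=4,suppress=True)
s=state();p=s["position"];yaw=.1;ax=np.array([np.cos(yaw),np.sin(yaw),0]);o=s["tool_rot"]
r=line_to(p-ax*.02,o,.03,f_stop=25)
s=state();print(r,s["position"],(p-s["position"])@ax,s["gripper_width"],s["wrist_force"])
grip(.028);q=state()["position"];line_to([q[0],q[1],.2],o,.15)
P=[.53,-.02,.36];move_ptp(P,best(P,.1))
im,k=snap("wrist","w4");print(state()["time_s"])
for t in("peg1","crock"):
  for d in trace("wrist",t): print(t,d["score"],d["at"],maskw(k,d["mask"],.034))
im,k=snap("top","top4")
for d in trace("top","peg1"): print(d["score"],d["at"],maskw(k,d["mask"],.012))
```

```text
True [ 0.4689 -0.0283  0.0572] 4.559372985717359e-05 0.010198974937491414 [ 3.6485 -0.3327 -3.8453]
24.7583
peg1 0.96 [323.9, 199.9] (array([ 0.5998, -0.0603]), np.float64(0.3279484809826507), (0.09568115234375, 0.03234589004516602))
peg1 0.84 [165.4, 111.3] (array([0.3656, 0.0464]), np.float64(0.8310518684373224), (0.0934490966796875, 0.030330532073974608))
peg1 0.63 [338.1, 122.1] (array([0.5958, 0.055 ]), np.float64(0.3747522055602483), (0.09673580932617187, 0.029133480072021486))
crock 0.78 [238.6, 381.3] (array([ 0.5009, -0.4215]), np.float64(1.4991383850280255), (0.057434707641601565, 0.02632540702819824))
0.75 [277.4, 219.4] (array([0.5629, 0.0609]), np.float64(0.10812776075474215), (0.2155709228515625, 0.13555624389648438))
0.69 [214.8, 202.1] (array([0.6317, 0.2731]), np.float64(0.018040024358790582), (0.0894937515258789, 0.024790910720825194))
0.66 [279.1, 280.9] (array([0.3567, 0.0456]), np.float64(0.7933518937300517), (0.08486827087402343, 0.026718452453613283))
0.66 [112.3, 237.9] (array([0.4966, 0.6339]), np.float64(-0.8390740420099408), (0.09135502624511718, 0.031076148986816408))
0.65 [192.8, 168.3] (array([0.7491, 0.3547]), np.float64(0.5960517375295858), (0.07712052917480469, 0.021641101837158203))
0.53 [277.7, 208.0] (array([0.5986, 0.0534]), np.float64(0.37717305228064396), (0.0920698471069336, 0.032636550903320315))
```

View pics/w4.png

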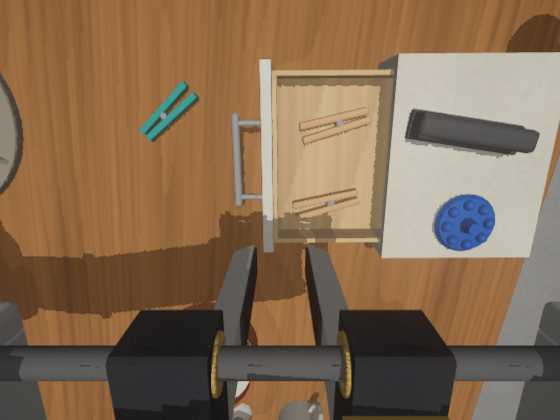

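View pics/top4.png

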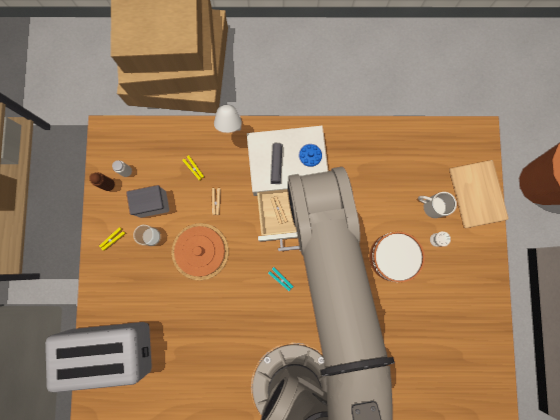

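Two natural wooden pegs lie in the drawer, at wrist pixels (335,124) and (326,202). The drawer moves no further, so it is at its stop. The lid is on the mat, and only one natural peg is on the worktop, at top-view (216,201), so there are three to move. I start with the drawer peg at (326,202).

```bash
cat >> h.py <<'E'
def pick(c,ang,ztip,w=.055):
    c=np.asarray(c);yaw=ang+np.pi/2;P=[*c,ztip+.125];o=best(P,yaw)
    grip(w);move_ptp(P,o);hit=line_to([*c,ztip+.025],o,.08,f_stop=6)
    z=state()["position"][2];grip(0,30);s=state();print("hit",hit,z,"w",s["gripper_width"],s["gripper_force"])
    line_to([*c,.22],o,.15);s=state();print("lifted",s["gripper_width"],s["gripper_force"],s["time_s"])
def drop(c,ztip,yaw=np.pi/2):
    P=[*c,.2];o=best(P,yaw);move_ptp(P,o);s=state();print("over",s["gripper_width"],s["gripper_force"])
    hit=line_to([*c,ztip+.025],o,.08,f_stop=5);print("hit",hit,state()["position"])
    grip(.045);line_to([*c,.2],o,.15);print(state()["time_s"])
E
python3 - <<'E'
from h import *
np.set_printoptions(precision=4,suppress=True)
pick([.5998,-.0603],.33,.0245)
P=[.435,-.26,.30];move_ptp(P,best(P,np.pi/2))
im,k=snap("wrist","w5");print(state()["gripper_width"])
for d in trace("wrist","crock"): print(d["score"],d["at"],maskw(k,d["mask"],.078))
E
```

```text
hit False 0.050018083350575816 w 0.02610698338364506 29.954780638217926
lifted 0.025980963500603745 29.955603182315826 30.1167
0.025613184661577196
0.63 [357.3, 178.2] (array([ 0.4384, -0.35  ]), np.float64(0.3122178542138252), (0.17035206604003905, 0.15896702575683594))
0.31 [18.0, 54.6] (array([0.5823, 0.0168]), np.float64(0.3632411245120579), (0.07815286254882813, 0.03429954147338867))
```

View pics/w5.png

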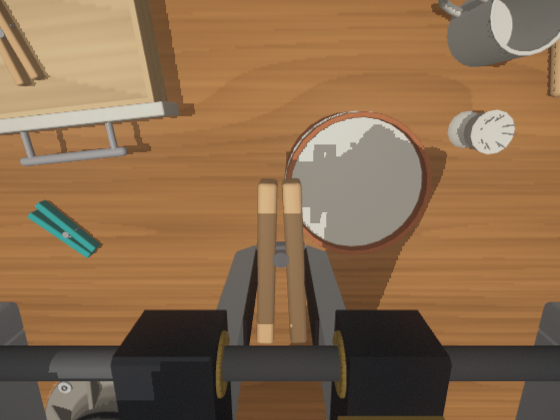

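The peg is held squarely. The crock's mouth is clear, with its rim spanning columns 287–428 and rows 111–251 (centre about (358,181)).

Run:
```python
from h import *
np.set_printoptions(precision=4,suppress=True)
k=get_calibration("wrist");w=px2w(k,[[287,181],[428,181],[358,111],[358,251],[358,181]],.078);print(w,np.linalg.norm(w[0]-w[1]),np.linalg.norm(w[2]-w[3]))
c=(w[:4].mean(0))[:2];print(c)
drop(c+[0,-.026],.010)
P=[.53,.02,.36];move_ptp(P,best(P,.1))
im,k=snap("wrist")
for d in trace("wrist","peg1"): print(d["score"],d["at"],maskw(k,d["mask"],.034))
im,k=snap("top")
for d in trace("top","peg1"): print(d["score"],d["at"],maskw(k,d["mask"],.012))
```

```text
[[ 0.4425 -0.2654  0.078 ]
 [ 0.4428 -0.426   0.078 ]
 [ 0.519  -0.3411  0.078 ]
 [ 0.3564 -0.3521  0.078 ]
 [ 0.4426 -0.3463  0.078 ]] 0.16058562012140618 0.16300009468147666
[ 0.4402 -0.3461]
over 0.026054735256030314 29.955691695213318
hit False [ 0.4403 -0.3723  0.0353]
35.9
0.73 [166.8, 137.8] (array([0.366 , 0.0489]), np.float64(0.8329657491547079), (0.09223027038574219, 0.02886570167541504))
0.73 [109.0, 239.6] (array([0.4951, 0.6336]), np.float64(-0.8005271154969977), (0.09507009887695313, 0.031168159484863282))
0.66 [191.7, 167.1] (array([0.7477, 0.3554]), np.float64(0.6498912008120366), (0.0878506851196289, 0.02630495262145996))
0.62 [215.1, 201.3] (array([0.6281, 0.273 ]), np.float64(0.018040024358790582), (0.08938263702392578, 0.02477609634399414))
0.47 [282.0, 281.0] (array([0.3498, 0.0369]), np.float64(0.7917218394058414), (0.06760775756835938, 0.02425010681152344))
```

Run:
```python
from h import *
np.set_printoptions(precision=4,suppress=True)
pick([.5955,.055],.375,.0245)
drop(np.array([.4402,-.3461])+[0,.026],.010)
P=[.56,.2725,.36];move_ptp(P,best(P,np.pi/2))
im,k=snap("wrist","w6")
for d in trace("wrist","peg3"): print(d["score"],d["at"],maskw(k,d["mask"],.012))
im,k=snap("top")
for d in trace("top","peg3"): print(d["score"],d["at"],maskw(k,d["mask"],.012))
```

```text
hit False 0.04998924489994509 w 0.0256754345958279 29.94374044302276
lifted 0.025998067637647282 29.941211280556104 42.7083
over 0.025959775081225364 29.941312923135683
hit False [ 0.4403 -0.3202  0.0353]
48.2
0.97 [528.7, 125.5] (array([0.4953, 0.6336]), np.float64(-0.8570563714804283), (0.09847245788574219, 0.03550729370117187))
0.83 [113.7, 19.7] (array([0.3593, 0.0489]), np.float64(0.8080118631616381), (0.09527598571777343, 0.029575782775878905))
0.65 [283.2, 209.8] (array([0.6279, 0.2748]), np.float64(-0.002355965458338598), (0.09955884552001953, 0.028860523223876954))
0.43 [314.7, 269.5] (array([0.719 , 0.3266]), np.float64(-0.04653474530749957), (0.027057024002075197, 0.012936914443969726))
0.71 [112.6, 237.8] (array([0.4945, 0.6329]), np.float64(-0.8085039487520576), (0.09476331329345702, 0.03324755477905274))
0.47 [440.2, 203.3] (array([ 0.6169, -0.5101]), np.float64(-1.360645735899769), (0.12653749084472657, 0.088015625))
```

View pics/w6.png

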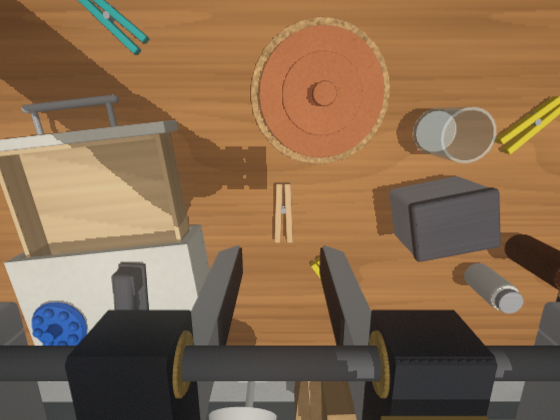

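The plain peg is at (283,212), away from the yellow and turquoise ones. The drawer is empty.

Run:
```python
from h import *
np.set_printoptions(precision=4,suppress=True)
pick([.628,.2745],0.0,.0035)
drop(np.array([.4402,-.3461]),.026)
P=[.435,-.24,.33];move_ptp(P,best(P,np.pi/2))
im,k=snap("wrist","w7")
for d in trace("wrist","crock"): print(d["score"],d["at"],maskw(k,d["mask"],.078))
im,k=snap("top","top7")
for t in("peg3","lid","crock"):
  for d in trace("top",t): print(t,d["score"],d["at"],maskw(k,d["mask"],.024))
```

```text
hit False 0.02906993280673446 w 0.02565697300018557 29.98030722141266
lifted 0.02542772004836874 29.975787699222565 55.3833
over 0.025557335136865176 29.97594952583313
hit False [ 0.4404 -0.3462  0.0513]
61.3667
0.81 [193.3, 175.7] (array([ 0.4333, -0.3466]), np.float64(-0.171912374686795), (0.1679522247314453, 0.16657644653320314))
peg3 0.77 [110.6, 240.0] (array([0.4942, 0.6272]), np.float64(-0.7586709450135221), (0.09093150329589844, 0.030166501998901366))
peg3 0.71 [192.6, 167.7] (array([0.7459, 0.352 ]), np.float64(0.649698454528142), (0.09301857757568359, 0.028922155380249025))
peg3 0.63 [278.8, 279.8] (array([0.3578, 0.0448]), np.float64(0.7932048206588521), (0.08881394958496094, 0.024107967376708984))
lid 0.83 [198.0, 252.4] (array([0.4531, 0.3258]), np.float64(0.8014704071551038), (0.16740399169921874, 0.16626307678222657))
crock 0.6 [385.3, 270.4] (array([ 0.3815, -0.3074]), np.float64(-1.5686151791367702), (0.06872241973876952, 0.05083431625366211))
```

View pics/w7.png

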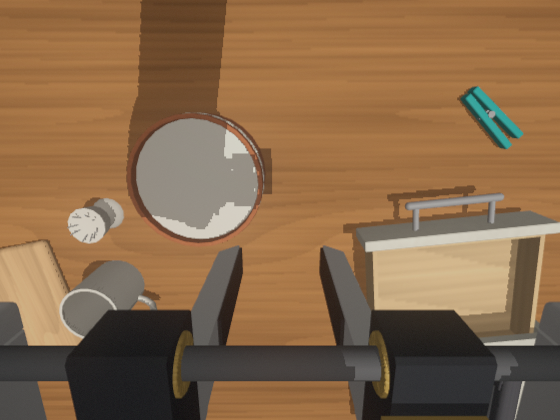

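View pics/top7.png

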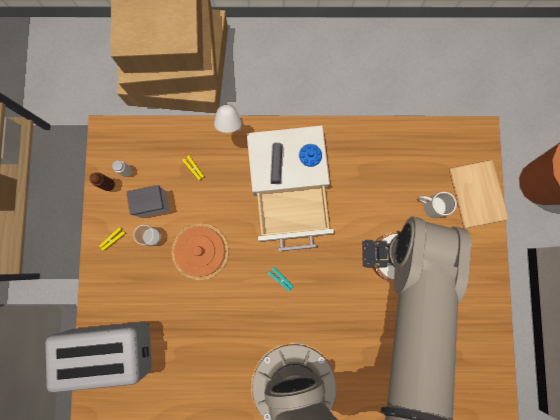

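No pegs show in the crock's mouth, only a plain grey-white disc at wrist (195,178). They also aren't on the worktop or in the gripper. I need a closer look, from straight above and from the scene camera.

Run:
```python
from h import *
np.set_printoptions(precision=4,suppress=True)
print(state()["gripper_width"])
# camera sits ahead of tool along its own offset: aim it right over the crock
k=get_calibration("wrist");T=np.asarray(k["cam_to_world"]);p=state()["position"];print(T[:3,3]-p, -T[:3,2])
P=np.array([.47,-.30,.24]);move_ptp(P,best(P,-.67+np.pi/2+np.pi))
im,k=snap("wrist");u=w2px(k,[[.4402,-.3461,.078]])[0];print(u)
a=cv2.resize(im[:300],None,fx=.72,fy=.72)
im2,k2=snap("scene");b=cv2.resize(im2[110:215,190:300],(403,385),interpolation=cv2.INTER_CUBIC)
h=max(a.shape[0],b.shape[0]);f=lambda i:np.vstack([i,np.zeros((h-i.shape[0],i.shape[1],3),np.uint8)])
cv2.imwrite("pics/cmp.png",np.hstack([f(a),f(b)])[:,:800,::-1])
for d in trace("scene","peg1"): print(d["score"],d["at"])
for d in trace("wrist","peg1"): print(d["score"],d["at"])
```

```text
0.04501059837313832
[-0.0836  0.0001  0.1545] [ 0.2834  0.0009 -0.959 ]
[224.7313 206.1496]
0.71 [422.5, 307.9]
0.62 [292.4, 293.0]
0.53 [323.4, 205.3]
```

View pics/cmp.png

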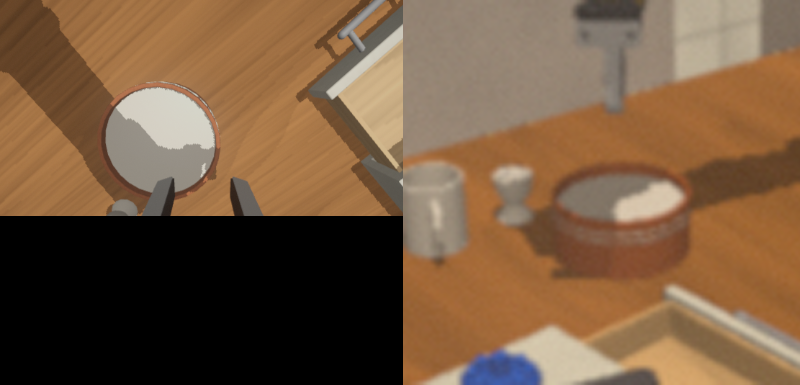

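The mouth looks flat and white almost up to the rim, even though the fingers went down to 10 mm without contact. The fill seems to be visual only and to hide the pegs. I'll check by touch: a stacked peg should stop the closed fingers at about 22–38 mm, against 6 mm for the bare floor.

Run:
```python
from h import *
np.set_printoptions(precision=4,suppress=True)
c=np.array([.4402,-.3461]);P=[*c,.2];o=best(P,np.pi/2);grip(0,10);move_ptp(P,o)
for d in(0,-.034,.034):
    line_to([c[0],c[1]+d,.11],o,.15)
    h=line_to([c[0],c[1]+d,.037],o,.04,f_stop=3);print(d,h,"tip z",state()["position"][2]-.025)
    line_to([c[0],c[1]+d,.11],o,.15)
line_to([*c,.2],o,.2);print(state()["time_s"])
```

```text
0 True tip z 0.03076582770765219
-0.034 True tip z 0.0222978046431688
0.034 True tip z 0.02226922647892461
72.9333
```

Touch confirms it: pegs on both sides with tops at 22 mm, and the third on top of them at 31 mm. All are below the 68 mm plug line. I'll refine the crock centre from two opposed views, then fetch the lid.

Run:
```python
from h import *
np.set_printoptions(precision=4,suppress=True)
c=np.array([.4402,-.3461])
for off,y in(((.0,.09),np.pi/2),((-.04,.07),.8),((.08,.0),np.pi),((.08,.0),0)):
    P=[c[0]+off[0],c[1]+off[1],.3]
    q=best(P,y)
    if q is None: print("noik");continue
    move_ptp(P,q);im,k=snap("wrist")
    hsv=cv2.cvtColor(im,cv2.COLOR_RGB2HSV);m=(hsv[...,1]<60).astype(np.uint8)
    u=w2px(k,[[*c,.078]])[0].astype(int)
    n,l=cv2.connectedComponents(m);lab=l[u[1],u[0]];mm=l==lab
    cs,_=cv2.findContours(mm.astype(np.uint8),cv2.RETR_EXTERNAL,cv2.CHAIN_APPROX_NONE);ct=cv2.convexHull(max(cs,key=cv2.contourArea))[:,0]
    w=(px2w(k,ct,.078)[:,:2]*1000).astype(np.float32);(e,ax,_)=cv2.fitEllipse(w);print("white",u,mm.sum(),np.array(e),ax,"cam",np.asarray(k["cam_to_world"])[:2,3])
    for d in trace("wrist","crock")[:1]: print("crock",d["score"],maskw(k,d["mask"],.078))
print(state()["time_s"])
```

```text
white [201 188] 13266 [ 432.4496 -344.4126] (148.36386108398438, 149.90171813964844) cam [ 0.3562 -0.2555]
crock 0.92 (array([ 0.434 , -0.3464]), np.float64(-0.12879459821592157), (0.16761479187011719, 0.1659998779296875))
white [262 250] 51737 [ 607.1193 -478.5958] (582.729248046875, 812.3942260742188) cam [ 0.3398 -0.2183]
crock 0.66 (array([ 0.4239, -0.3429]), np.float64(1.1868288182041606), (0.16713436889648436, 0.160310302734375))
white [211 187] 13099 [ 437.8458 -344.6852] (148.49659729003906, 150.05078125) cam [ 0.5192 -0.2624]
crock 0.83 (array([ 0.4353, -0.3463]), np.float64(-1.5693655671660152), (0.16708021545410157, 0.16654347229003907))
white [211 187] 13094 [ 437.8367 -344.6461] (148.544189453125, 150.0054931640625) cam [ 0.5192 -0.2628]
crock 0.85 (array([ 0.4359, -0.3448]), np.float64(1.3315286133983626), (0.16867489624023438, 0.16722868347167968))
75.75
```

Corrected for parallax, the crock centre is (0.435, -0.3475), which agrees with the mask fits. Now the lid.

Run:
```python
from h import *
np.set_printoptions(precision=3,suppress=True)
def go(P):
    q0=state()["qpos"];L=[]
    for y in np.linspace(-3.1,3.1,32):
        q=solve_ik(P,down(y))
        if q is not None: L.append((np.abs(np.asarray(q)-q0).max()+.5*max(0,abs(q[2])-.9),y))
    b=min(L,key=lambda t:t[0]);move_ptp(P,down(b[1]));s=state();print(s["position"],s["gripper_width"],s["gripper_force"],s["time_s"])
    return down(b[1])
grip(.07)
go([.53,-.02,.25]);o=go([.4545,.3265,.16])
im,k=snap("wrist")
for d in trace("wrist","lid")[:2]: print(d["score"],d["at"],maskw(k,d["mask"],.024))
print(line_to([.4548,.3265,.060],o,.06,f_stop=8));grip(0,35);s=state();print(s["position"],s["gripper_width"])
line_to([.4548,.3265,.23],o,.12)
go([.53,-.02,.23]);go([.435,-.3475,.20])
im,k=snap("wrist","w8");print(state()["wrist_force"])
for d in trace("wrist","lid")[:2]: print(d["score"],d["at"],maskw(k,d["mask"],.164))
```

```text
[ 0.53  -0.022  0.25 ] 0.06981616151129698 0.0 78.15
[0.456 0.325 0.16 ] 0.07031405921475838 0.0 79.5167
0.93 [281.7, 198.2] (array([0.453, 0.327]), np.float64(-0.2217925829556521), (0.1729808807373047, 0.17023423767089843))
False
[0.455 0.327 0.06 ] 0.03141043708221525
[ 0.53  -0.019  0.23 ] 0.03136260231186415 34.999544620513916 85.025
[ 0.436 -0.346  0.2  ] 0.03076196700307696 34.99955356121063 86.3167
[ 1.085 -0.179 -2.625]
0.57 [278.6, 217.4] (array([ 0.439, -0.337]), np.float64(-0.4189167042080637), (0.17251119995117187, 0.15379815673828126))
```

Run:
```python
from h import *
np.set_printoptions(precision=4,suppress=True)
o=state()["tool_rot"];c=[.435,-.3475]
line_to([*c,.145],o,.1)
print(line_to([*c,.117],o,.03,f_stop=4));s=state();print(s["position"],s["wrist_force"],s["gripper_width"])
if abs(s["position"][2]-.122)<.004:
    grip(.07);line_to([*c,.2],o,.15)
    P=[.435,-.26,.3];move_ptp(P,best(P,np.pi/2))
    im,k=snap("wrist","w9")
    for d in trace("wrist","lid")[:2]: print(d["score"],d["at"],maskw(k,d["mask"],.086))
    im,k=snap("scene");b=cv2.resize(im[110:260,180:340],(640,600),interpolation=cv2.INTER_CUBIC);cv2.imwrite("pics/s9.png",b[:,:,::-1])
    print(state()["time_s"])
```

```text
True
[ 0.4347 -0.3474  0.1213] [ 1.1335 -1.2925  0.7579] 0.031040548192110766
0.82 [361.1, 184.4] (array([ 0.4366, -0.3467]), np.float64(-1.53890590068639), (0.16974436950683594, 0.16815415954589844))
90.5083
```

View pics/s9.png

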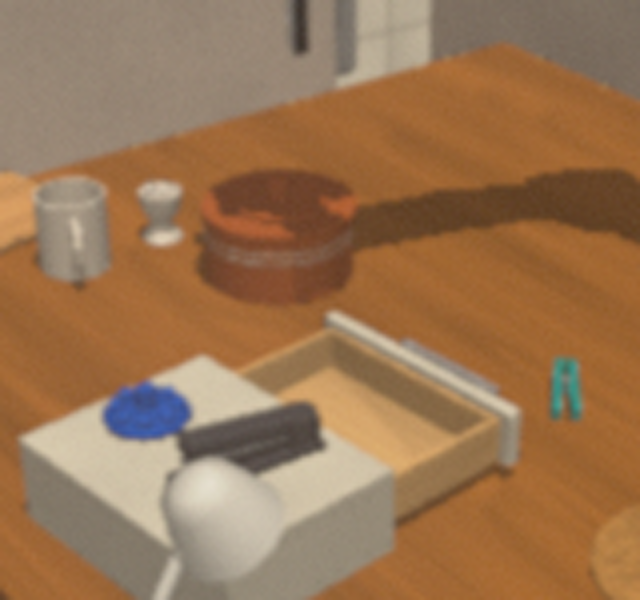

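The lid is seated level at the expected height. The last job is shutting the drawer.

Run:
```python
from h import *
np.set_printoptions(precision=4,suppress=True)
yaw=.1;ax=np.array([np.cos(yaw),np.sin(yaw),0]);g=np.array([.4689,-.0283,.0572])
P=[g[0],g[1],.19];o=best(P,.105);grip(.028);move_ptp(P,o)
print(line_to(g,o,.08,f_stop=6));grip(0,40);print(state()["gripper_width"])
r=line_to(g+ax*.157,o,.06,f_stop=20);s=state();print(r,(s["position"]-g)@ax,s["wrist_force"],s["gripper_width"])
r=line_to(s["position"]+ax*.01,o,.02,f_stop=22);s=state();print(r,(s["position"]-g)@ax,s["wrist_force"],s["gripper_width"])
grip(.028);p=state()["position"];line_to([p[0],p[1],.25],o,.15)
P=[.45,-.05,.35];move_ptp(P,best(P,.1))
im,k=snap("top");b=cv2.resize(im[120:320,80:480],None,fx=2,fy=2,interpolation=cv2.INTER_CUBIC);cv2.imwrite("pics/t10.png",b[:,:,::-1])
print(state()["time_s"])
```

```text
False
0.009772477350613169
True 0.1497421225308816 [-5.2163 -1.2866 11.1392] 0.01003032402046496
True 0.14980000778042504 [-3.0773 -0.9071 11.332 ] 0.009775527581749145
99.8833
```

View pics/t10.png

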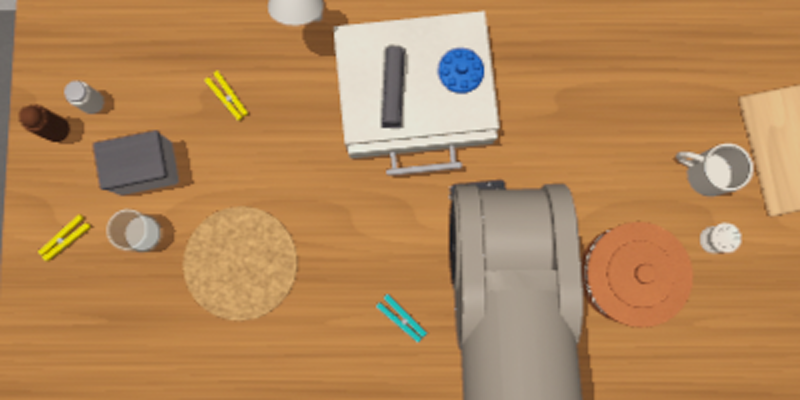

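The drawer is shut, having travelled the full 150 mm. The lid is centred on the crock at crop (640,273), the plain pegs are off the worktop, and the bystanders haven't moved. The gripper is clear, so I'm handing in.

```bash
python3 -c "
from h import *
print(close_job())"
```

```text
the job is handed in; nothing more can be done
None
```

I handed the job in at about 100 s: all three natural wooden pegs found are in the crock (checked by touch, since the cameras couldn't show them inside), the lid is seated, and the drawer is shut.

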